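# Lay the long forming mandrel in the V cradle

### The job

The jeweller is about to bend a cuff round the tall wooden mandrel. Of the three turned mandrels standing on the bench, take the tallest one, lay it on its side in the groove of the wooden V cradle, lying level along the groove and centred in it so that it sticks out about equally at both ends, and let go. Leave the two shorter mandrels standing where they are.

Things in the scene. Friction and masses are not known exactly. Their poses are not given: they have to be found in the camera images.
- mandrel: The tallest of three turned hardwood (pale wood) mandrels that stand upright on the bench: a plain solid cylinder, 40 mm in diameter and 180 mm long, about 0.17 kg, both ends alike. Its origin is at its centre, 90 mm from either end, on its axis; its z axis runs along the cylinder (up at the start).
- cradle: Wooden V cradle fixed to the bench: block 56 mm long (its x, along the groove), 70 wide (y), 80 high. A 90 degree V groove in its top, open at both ends and running roughly left-right for the robot, is 50 mm wide and 25 deep. Origin: centre of its underside, on the bench. The seated tall mandrel lies along x, either way round, axis 83 mm above the bench; centred, it sticks out 62 mm at each end.
- short_mandrel: Bystander to leave alone: a mandrel of the same wood and diameter, 40 mm, but only 110 mm tall. It stands upright; origin at its centre, 55 mm above the bench, z along its axis.
- thin_mandrel: Bystander to leave alone: a thin mandrel of the same wood, 24 mm in diameter and 120 mm tall. It stands upright; origin at its centre, 60 mm above the bench, z along its axis.
Not all that is in view belongs to the job. Leave any green or pink look-alike of the mandrel alone.

How it is judged (in metres and radians):
At the end, for the whole second after the job is handed in: The tall mandrel lies at rest in the groove: axis within 10 degrees of the groove's, its centre within 20 mm of the cradle's middle along the groove, 12 mm across it, and 83 mm (within 10 mm) above the bench. The two shorter mandrels still stand upright, within 30 mm of where they stood (angle between the z axis of mandrel and the x axis of cradle, either way round below 0.18 rad and x of mandrel in the frame of cradle between -0.02 and 0.02 m and y of mandrel in the frame of cradle between -0.012 and 0.012 m and z of mandrel in the frame of cradle between 0.073 and 0.093 m and distance of each of short_mandrel, thin_mandrel from where it was at the start of the episode below 0.03 m and angle between each of short_mandrel, thin_mandrel's own z axis and vertical below 0.3 rad and linear speed of mandrel below 0.02 m/s and angular speed of mandrel below 0.2 rad/s); the robot touches nothing.
It fails at once if the short mandrel is pushed more than 30 mm or tipped over (distance of short_mandrel from where it was at the start of the episode above 0.03 m or angle between short_mandrel's own z axis and vertical above 0.3 rad).
It fails at once if the thin mandrel is pushed more than 30 mm or tipped over (distance of thin_mandrel from where it was at the start of the episode above 0.03 m or angle between thin_mandrel's own z axis and vertical above 0.3 rad).
It also fails if it takes over 50 s, if anything falls off the work surface, if the arm or the gripper's body presses on something with over 40 N, if the wrist force passes 120 N, or if a joint passes its speed limit or range.

### The arm

A 6-joint arm with a two-finger parallel gripper is mounted at the origin on the work surface. World frame = base frame: x ahead of the robot, y to its left, z up, the work surface at z = 0. Lengths are in m, angles in degrees, forces in N, time in s.
With the tool pointing down it reaches from about 0.3 to 0.75 m from the base axis. Payload 8.5 kg.
Tool frame: the origin (TCP) lies between the finger pads; the fingertips stand 17 mm ahead of it and the grasp point (between the pads) lies 2 mm behind it; z points along the fingers, y is the direction in which the jaws open and shut (so a half turn about z gives the same grasp; the last joint's range is limited). The gripper opens to 85 mm and grips with 20 to 120 N. Pads are 22 mm wide; open, the fingers measure 114 mm over their backs; the gripper's body (76 mm by 85 mm) begins 54 mm behind the grasp point. The pads swing forward as they close: fully open they stand 13 mm farther back than shut.
Start: joints at [-85.101, 21.807, 74.336, -0, 83.858, -12.336], TCP at [0.163, -0.525, 0.248] pointing down, gripper open.
Joint ranges: [-178.18, 178.18], [-50.72, 133.34], [12.68, 142.11], [-81.47, 261.47], [9.98, 163.14], [-165.26, 165.26]. Speed limits (degrees/s): [136.94, 136.94, 180, 180, 180, 180].

### API

Orientations are given as a 3x3 rotation matrix whose columns are the frame's x, y, z axes.
In Python, from rig import readout, eyes, env gives the robot as it stands.
- The arm moves only by the tool arm_command, never from a script. Its argument "rows" is text: rows parted by semicolons, each of 7 numbers parted by spaces: the closure, from 0 (fully open) to 1 (shut), then the shift along the tool's x, y, z in mm, then the turn, a rotation vector about the tool's x, y, z in degrees. In form: grip dx dy dz rx ry rz; .... A call has 1 to 5 rows; each row shifts and turns the commanded pose from where the row before left it, along the tool's axes as they then stand; what a row does not reach is not made up. A row lasts 1/12 s, in which the tool goes at most 41.7 mm and 7.16 degrees, less where a joint would pass 70% of its speed; a pose out of reach is approached as far as the arm can. A call with a gripper value outside its range is refused whole. The fingers move at their own pace and stop on an object; "squeeze" is the grip in N (left out, the last holds). Time passes only in rows, so rows that do not move let the fingers close. It gives the time, the measured TCP pose, the force and the opening at its end, in the units of the state.
- readout.observe(): the state, without advancing time (a new reading comes with each control period).
- eyes.get_image(name): name is "scene" or "side" or "wrist"; returns the picture (384x512x3 uint8, red, green, blue); there is no depth.
- eyes.camera_model(name): a dict with "mtx" (3x3 intrinsics, pixels), "k1" (the pictures are not rectified: a ray, as slopes to the right and down, at radius r is drawn at 1 + k1 r^2 times it, then the intrinsics apply), "view" (4x4, takes a point from world to camera coordinates). Camera axes: x right, y up, looking along -z (the intrinsics and any distortion apply to the point x, -y, -z); pixel columns grow to the right and rows downward; lengths in m; the calibration is good to about 2 mm. A picture is of the moment at which its call begins: read the wrist's pose just before it. camera_model takes no time and is no camera call; for the wrist camera it gives the pose at the moment of the call.
- env.close_job(): hands the job in, once; it reports no verdict.
The state is a dict: "time_s": time; "q": joint angles; "qvel": joint speeds; "joint_efforts": joint torques, N m; "position": TCP position; "tool_rot": TCP orientation; "ft_force": force on the tool from outside, world axes, zero at the start; "wrist_torque": the same for the moment, N m; "grip_width": finger opening in m.
Only numpy, scipy, OpenCV 4.12 (cv2) and the standard library are available. Lean on these libraries where they do the work, as an engineer would, in place of code of your own. Each camera call takes 0.05 s, during which the arm holds its last target. There are 200 camera calls.

## Working session

There is one attempt and no reset: what is moved stays moved. The work goes in short steps, Python scripts to look and compute and a tool call to move; the robot and the scene stay as the last step left them, time stands still between calls to the robot, and variables do not carry over. Pictures are saved under pics/ and viewed, about 8 in all and at most 12, crops included, and the job is handed in when it is done.

Besides the shell and the picture viewer there is one more tool, called after "Request:" as a command line: name --argument value ..., lists and objects as JSON in quotes. arm_command: Moves the arm, as the interface text tells. Its arguments: {"type":"object","properties":{"rows":{"type":"string"},"squeeze":{"type":"number"}},"required":["rows"]}

```bash
mkdir -p pics; ls; python3 - <<'E'
from rig import readout, eyes, env
import cv2,numpy as np
print(readout.observe())
ims=[]
for n in("scene","side"):
    im=eyes.get_image(n); cv2.imwrite(f"pics/{n}0.png",im[:,:,::-1]); 
    m=eyes.camera_model(n); print(n,m)
E
```

```text
pics
{'time_s': 0.0, 'q': array([-8.51041074e+01,  2.18420097e+01,  7.43870781e+01, -1.13301727e-03,
        8.38590081e+01, -1.23352447e+01]), 'qvel': array([ 0.02091856, -0.09378595,  0.00087206,  0.04532135, -0.02902488,
       -0.02898207]), 'joint_efforts': array([-1.12950647e-05, -4.48447537e+01, -2.31272453e+01, -2.88793344e-04,
        4.63409582e-03, -3.27891723e-05]), 'position': array([ 0.162898  , -0.52502341,  0.24768853]), 'tool_rot': array([[ 9.55116911e-01,  2.96229072e-01, -1.50813695e-04],
       [ 2.96228949e-01, -9.55115735e-01,  1.53027442e-03],
       [ 3.09267239e-04, -1.50626636e-03, -9.99998818e-01]]), 'ft_force': array([-0.36374082,  0.00386743, -0.17147133]), 'wrist_torque': array([ 0.01402518,  0.0592061 , -0.0358181 ]), 'grip_width': 0.08541252716339076}
scene {'mtx': array([[364.81628675,   0.        , 259.17169417],
       [  0.        , 364.81628675, 188.14445733],
       [  0.        ,   0.        ,   1.        ]]), 'k1': -0.07128444891342091, 'view': array([[ 0.66298326,  0.74847078,  0.01564228, -0.29731497],
       [-0.63973278,  0.55556502,  0.53112097,  0.2764308 ],
       [ 0.38883822, -0.36213119,  0.8471516 , -1.01068941],
       [ 0.        ,  0.        ,  0.        ,  1.        ]])}
side {'mtx': array([[392.52881234,   0.        , 251.05893706],
       [  0.        , 392.52881234, 192.10946965],
       [  0.        ,   0.        ,   1.        ]]), 'k1': -0.06499821258430391, 'view': array([[-0.72393829, -0.68977048,  0.0114035 ,  0.32796409],
       [ 0.34992952, -0.35291729,  0.86775499, -0.27971862],
       [-0.59452728,  0.63219148,  0.49686139, -0.58963112],
       [ 0.        ,  0.        ,  0.        ,  1.        ]])}
```

View pics/scene0.png

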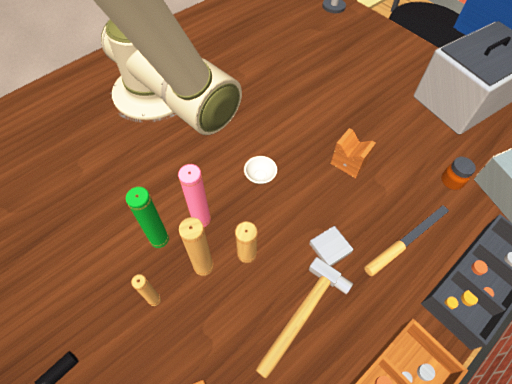

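View pics/side0.png

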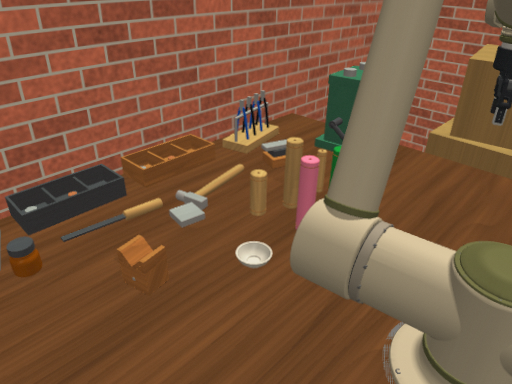

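The scene view shows the tall mandrel with its top at about (192,229), the short one's at (246,231), the thin one's at (139,282), the pink at (190,173), the green at (138,195), and the cradle near (352,152). The side view shows the same order, with the cradle at about (142,262).

```bash
cat > h.py <<'E'
from rig import readout, eyes, env
import cv2,numpy as np
def ray(name,uv,m=None):
    m=m or eyes.camera_model(name)
    K=m["mtx"]; d=(np.array(uv,float)-K[:2,2])/np.array([K[0,0],K[1,1]])
    s=d.copy()
    for _ in range(20): s=d/(1+m["k1"]*(s@s))
    R=m["view"][:3,:3]; t=m["view"][:3,3]
    return -R.T@t, R.T@np.array([s[0],-s[1],-1.])
def onz(name,uv,z,m=None):
    o,d=ray(name,uv,m); return o+d*(z-o[2])/d[2]
def proj(name,p,m=None):
    m=m or eyes.camera_model(name)
    c=m["view"][:3,:3]@np.array(p,float)+m["view"][:3,3]
    s=np.array([c[0],-c[1]])/-c[2]; s=s*(1+m["k1"]*(s@s))
    return s*m["mtx"][0,0]+m["mtx"][:2,2]
E
python3 - <<'E'
from h import *
im=cv2.imread("pics/scene0.png"); sd=cv2.imread("pics/side0.png")
for n,uv,z in(("tall",(192,229),.18),("short",(246,231),.11),("thin",(139,282),.12),("pink",(190,173),.18),("green",(138,195),.18)):
    print(n,onz("scene",uv,z).round(3))
a=cv2.resize(im[120:185,325:385],None,fx=6,fy=6,interpolation=cv2.INTER_CUBIC)
b=cv2.resize(sd[230:296,110:170],None,fx=6,fy=6,interpolation=cv2.INTER_CUBIC)
c=np.zeros((400,760,3),np.uint8); c[:390,:360]=a; c[:396,400:760]=b
cv2.imwrite("pics/crad.png",c)
E
```

```text
tall [ 0.509 -0.202  0.18 ]
short [ 0.543 -0.118  0.11 ]
thin [ 0.501 -0.316  0.12 ]
pink [ 0.418 -0.14   0.18 ]
green [ 0.396 -0.235  0.18 ]
```

View pics/crad.png

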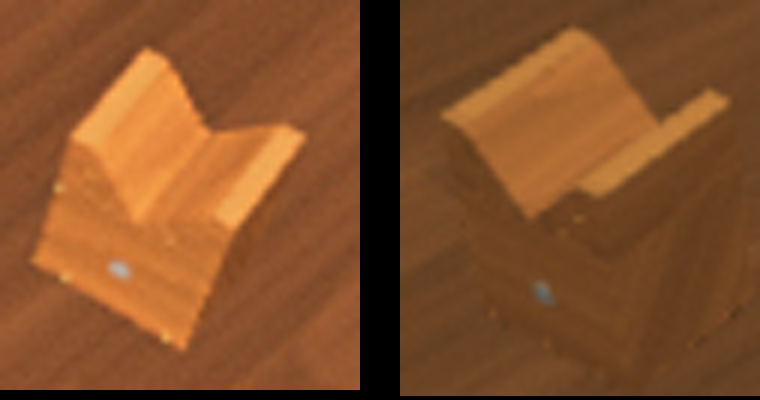

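The crop shows the scene view on the left and the side view on the right. In the scene half, the outer top corners of the cradle are at crop (70,137), (147,48), (305,135) and (233,235). I'll cast these onto z=0.08 and check them in the side view.

```bash
python3 - <<'E'
from h import *
P=[onz("scene",np.array(p)/6+[325-.4,120-.4],.08) for p in((70,137),(147,48),(305,135),(233,235))]
P=np.array(P)[:,:2]; print(P.round(3)); print("c",P.mean(0))
ax=(P[1]-P[0]+P[2]-P[3])/2; ac=(P[2]-P[1]+P[3]-P[0])/2
print("len",np.linalg.norm(ax),"wid",np.linalg.norm(ac),"yaw ax",np.degrees(np.arctan2(ax[1],ax[0])),"ac",np.degrees(np.arctan2(ac[1],ac[0])))
V=[onz("scene",np.array(p)/6+[325-.4,120-.4],.055)[:2] for p in((138,220),(210,132))];print("V",V)
S=np.array([onz("side",np.array(p)/6+[110-.4,230-.4],.08) for p in((43,115),(172,27),(328,100),(198,195))])[:,:2];print("side",S.round(3),S.mean(0))
B=[onz("scene",np.array(p)/6+[325-.4,120-.4],0)[:2] for p in((33,262),(184,348))];print("B",B)
# mandrel top ellipses, side view triangulation of top centre, mask-based
for nm,rects in (("scene",{"tall":(172,212,222,284),"short":(230,216,264,268),"thin":(126,268,166,312)}),("side",{"tall":(278,130,306,214),"short":(244,164,272,220)})):
    im=cv2.imread(f"pics/{nm}0.png"); hsv=cv2.cvtColor(im,cv2.COLOR_BGR2HSV)
    for k,(a,b,c,d) in rects.items():
        h=hsv[b:d,a:c]; bm=((h[...,0]>12)&(h[...,0]<28)&(h[...,2]>125)).astype(np.uint8)
        n,l,st,ce=cv2.connectedComponentsWithStats(bm); i=1+np.argmax(st[1:,4]); pts=np.argwhere(l==i)[:,::-1]+[a,b]
        print(nm,k,st[i],"top",pts[:,1].min(),"bot",pts[:,1].max(),"x",pts[:,0].min(),pts[:,0].max())
for k,p in {"tall":(.509,-.202),"short":(.543,-.118),"thin":(.501,-.316)}.items():
    h={"tall":.18,"short":.11,"thin":.12}[k]; r=.012 if k=="thin" else .02
    for nm in("scene","side"):
        t=np.linspace(0,6.28,60); Q=np.array([proj(nm,(p[0]+r*np.cos(u),p[1]+r*np.sin(u),z)) for u in t for z in(0,h)])
        print(k,nm,"pred x",Q[:,0].min().round(1),Q[:,0].max().round(1),"y",Q[:,1].min().round(1),Q[:,1].max().round(1))
E
```

```text
[[0.499 0.185]
 [0.489 0.241]
 [0.556 0.254]
 [0.569 0.197]]
c [0.52814141 0.21928361]
len 0.058013395255232254 wid 0.0699268218927295 yaw ax 101.15334711073515 ac 10.03202879964793
V [array([0.53241167, 0.1936533 ]), array([0.52253618, 0.24824671])]
side [[0.557 0.253]
 [0.568 0.2  ]
 [0.5   0.187]
 [0.49  0.241]] [0.52873172 0.22005139]
B [array([0.49884186, 0.18568211]), array([0.56686637, 0.20029509])]
scene tall [   6    5   36   59 1298] top 217 bot 275 x 178 213
scene short [  5   5  23  42 817] top 221 bot 262 x 235 257
scene thin [  5   6  30  33 518] top 274 bot 306 x 131 160
side tall [  7   7  19  11 133] top 137 bot 147 x 285 303
side short [  6   5  18  47 517] top 169 bot 215 x 250 267
tall scene pred x 179.7 214.5 y 217.9 276.9
tall side pred x 281.4 302.0 y 136.0 207.9
short scene pred x 235.1 257.0 y 221.2 262.9
short side pred x 249.6 266.8 y 168.4 215.6
thin scene pred x 132.0 161.8 y 274.8 307.1
thin side pred x 312.7 326.0 y 147.9 191.7
```

The two views agree: the cradle centre is (0.528,0.220) with the groove at az ≈101°, the tall mandrel is at (0.507,-0.203), and the short and thin ones fit to about 1 px. I'll grip near the top with the jaws across the groove direction and the tool tilted, then rotate the mandrel down. First I'll hover.

```bash
cat >> h.py <<'E'
from scipy.spatial.transform import Rotation as Ro, Slerp
def tool(az_y,tilt):
    """tool y horizontal at az_y (deg); tilt=0 down; +tilt leans the body (-z) toward az_y+90"""
    a,t=np.radians([az_y,tilt]); y=np.array([np.cos(a),np.sin(a),0]); h=np.array([-np.sin(a),np.cos(a),0])
    z=-(np.sin(t)*h+np.cos(t)*np.array([0,0,1.])); return np.stack([np.cross(y,z),y,z],1)
def plan(P0,R0,P1,R1,n,g=0):
    P0,P1=np.array(P0),np.array(P1)
    s=Slerp([0,1],Ro.from_matrix([R0,R1])); p,R=P0,R0; rows=[]
    for i in range(1,n+1):
        q=P0+(P1-P0)*i/n; Q=s(i/n).as_matrix()
        d=R.T@(q-p)*1000; w=Ro.from_matrix(R.T@Q).as_rotvec(degrees=True)
        rows.append(f"{g} "+" ".join(f"{v:.1f}" for v in [*d,*w])); p,R=q,Q
    for i in range(0,n,5): print("; ".join(rows[i:i+5]))
E
python3 - <<'E'
from h import *
o=readout.observe()
plan(o["position"],o["tool_rot"],(.507,-.204,.30),tool(11,0),13)
E
```

```text
0 32.6 -15.8 -4.0 -0.0 -0.0 -6.4; 0 34.2 -12.0 -4.0 -0.0 -0.0 -6.4; 0 35.3 -8.1 -4.0 -0.0 -0.0 -6.4; 0 36.0 -4.1 -4.0 -0.0 -0.0 -6.4; 0 36.2 -0.0 -4.0 -0.0 -0.0 -6.4
0 36.0 4.1 -4.0 -0.0 -0.0 -6.4; 0 35.3 8.1 -4.0 -0.0 -0.0 -6.4; 0 34.2 12.0 -4.0 -0.0 -0.0 -6.4; 0 32.6 15.7 -4.0 -0.0 -0.0 -6.4; 0 30.6 19.3 -4.0 -0.0 -0.0 -6.4
0 28.3 22.6 -4.0 -0.0 -0.0 -6.4; 0 25.6 25.6 -4.0 -0.0 -0.0 -6.4; 0 22.5 28.3 -4.0 -0.0 -0.0 -6.4
```

Request:
arm_command --rows "0 32.6 -15.8 -4 0 0 -6.4; 0 34.2 -12 -4 0 0 -6.4; 0 35.3 -8.1 -4 0 0 -6.4; 0 36 -4.1 -4 0 0 -6.4; 0 36.2 0 -4 0 0 -6.4" --squeeze 70

```text
time_s: 0.52
position: [0.2964, -0.4004, 0.2682]
tool_rot: [[0.649, 0.761, -0.0], [0.761, -0.649, 0.001], [0.0, -0.001, -1.0]]
ft_force: [1.0, -0.5, -0.3]
grip_width: 0.0854
```

Request:
arm_command --rows "0 36 4.1 -4 0 0 -6.4; 0 35.3 8.1 -4 0 0 -6.4; 0 34.2 12 -4 0 0 -6.4; 0 32.6 15.7 -4 0 0 -6.4; 0 30.6 19.3 -4 0 0 -6.4"

```text
time_s: 0.93
position: [0.4296, -0.2775, 0.2884]
tool_rot: [[0.147, 0.989, -0.0], [0.989, -0.147, 0.0], [0.0, -0.0, -1.0]]
ft_force: [1.0, -1.1, -0.1]
grip_width: 0.0857
```

Request:
arm_command --rows "0 28.3 22.6 -4 0 0 -6.4; 0 25.6 25.6 -4 0 0 -6.4; 0 22.5 28.3 -4 0 0 -6.4; 0 0 0 0 0 6 0; 0 0 0 0 0 6 0"

```text
time_s: 1.35
position: [0.5099, -0.2024, 0.3009]
tool_rot: [[-0.184, 0.982, -0.039], [0.96, 0.188, 0.208], [0.212, 0.001, -0.977]]
ft_force: [-0.6, -1.5, -0.6]
grip_width: 0.0854
```

```bash
python3 - <<'E'
from h import *
o=readout.observe(); print(o["q"].round(1))
m=eyes.camera_model("wrist"); im=eyes.get_image("wrist"); cv2.imwrite("pics/w1.png",im[:,:,::-1])
print(o["position"])
import pickle; pickle.dump((m,o),open("w1.pkl","wb"))
for z in(.18,0): print(proj("wrist",(.507,-.204,z),m))
E
```

```text
[-37.7  23.1  64.5   8.3 101.4 -47.5]
[ 0.50987156 -0.20241255  0.30091558]
[257.77357059 222.98272363]
[258.6464451  200.06693204]
```

View pics/w1.png

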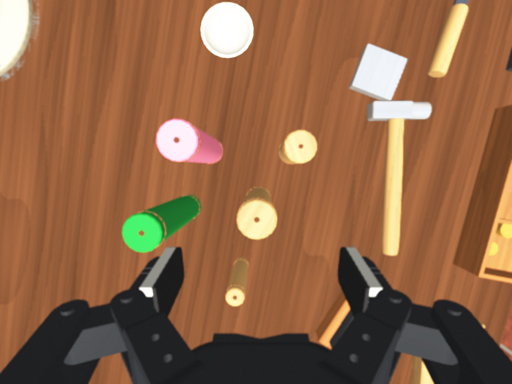

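The wrist view shows the tall mandrel's top centred at (257,219), pink at (176,140), green at (142,232), the short one at (300,147) and the thin one at (235,297). Body toward −y gives positive q4, so I'll place with the body on the −y side.

```bash
python3 - <<'E'
from h import *
import pickle; m,o=pickle.load(open("w1.pkl","rb"))
V=m["view"]; c=-V[:3,:3].T@V[:3,3]; print("cam in tool",(o["tool_rot"].T@(c-o["position"])).round(3))
for n,uv,z in(("tall",(257,219.5),.18),("short",(300.5,146.5),.11),("thin",(235,297.5),.12),("pink",(176,140),.18),("green",(142,232),.18)): print(n,onz("wrist",uv,z,m).round(4))
im=cv2.cvtColor(cv2.imread("pics/w1.png"),cv2.COLOR_BGR2HSV)[195:245,230:285]
b=((im[...,0]<28)&(im[...,0]>12)&(im[...,2]>200)).astype(np.uint8); cs=max(cv2.findContours(b,0,1)[0],key=cv2.contourArea); e=cv2.minEnclosingCircle(cs); print(e[0][0]+230,e[0][1]+195,e[1])
# grasp: pads 20mm-ish below; grasp point is 2 mm behind TCP
o=readout.observe()
R=tool(11,25)
E
```

```text
cam in tool [ 0.082 -0.001 -0.123]
tall [ 0.5056 -0.2008  0.18  ]
short [ 0.5422 -0.1173  0.11  ]
thin [ 0.4988 -0.3139  0.12  ]
pink [ 0.4165 -0.1404  0.18  ]
green [ 0.3976 -0.234   0.18  ]
256.46923065185547 218.5419578552246 20.750207901000977
```

```bash
python3 - <<'E'
from h import *
o=readout.observe()
R=tool(11,30); G=np.array([.506,-.202,.153])+R[:,2]*.002; print(G,R.round(3).tolist())
plan(o["position"],o["tool_rot"],G-.1*R[:,2],R,7)
plan(G-.1*R[:,2],R,G,R,4)
E
```

```text
[ 0.50619081 -0.20298163  0.15126795] [[-0.165, 0.982, 0.095], [0.85, 0.191, -0.491], [-0.5, 0.0, -0.866]]
0 5.5 -0.4 10.2 -0.0 -6.1 -0.1; 0 6.5 -0.4 9.6 -0.0 -6.1 -0.1; 0 7.5 -0.4 8.8 -0.0 -6.1 -0.1; 0 8.4 -0.4 8.0 -0.0 -6.1 -0.1; 0 9.2 -0.4 7.0 -0.0 -6.1 -0.1
0 9.9 -0.4 6.0 -0.0 -6.1 -0.1; 0 10.5 -0.4 4.9 -0.0 -6.1 -0.1
0 -0.0 -0.0 25.0 0.0 0.0 0.0; 0 -0.0 0.0 25.0 0.0 0.0 0.0; 0 0.0 -0.0 25.0 0.0 0.0 0.0; 0 -0.0 0.0 25.0 0.0 0.0 0.0
```

Request:
arm_command --rows "0 5.5 -0.4 10.2 0 -6.1 -0.1; 0 6.5 -0.4 9.6 0 -6.1 -0.1; 0 7.5 -0.4 8.8 0 -6.1 -0.1; 0 8.4 -0.4 8 0 -6.1 -0.1; 0 9.2 -0.4 7 0 -6.1 -0.1"

```text
time_s: 1.82
position: [0.4994, -0.1691, 0.2563]
tool_rot: [[-0.18, 0.982, 0.063], [0.929, 0.191, -0.318], [-0.324, 0.001, -0.946]]
ft_force: [0.2, -0.3, -0.9]
grip_width: 0.0851
```

Request:
arm_command --rows "0 9.9 -0.4 6 0 -6.1 -0.1; 0 10.5 -0.4 4.9 0 -6.1 -0.1; 0 0 0 0 0 0 0; 0 0 0 0 0 0 0"

```text
time_s: 2.15
position: [0.4958, -0.1537, 0.2381]
tool_rot: [[-0.17, 0.981, 0.097], [0.844, 0.195, -0.5], [-0.509, -0.003, -0.861]]
ft_force: [0.7, -0.2, 0.5]
grip_width: 0.0858
```

```bash
python3 - <<'E'
from h import *
o=readout.observe(); print(o["q"].round(1))
R=tool(11,30); G=np.array([.506,-.202,.153])+R[:,2]*.002
m=eyes.camera_model("wrist"); im=eyes.get_image("wrist"); cv2.imwrite("pics/w2.png",im[:,:,::-1])
print("pred top",proj("wrist",(.506,-.202,.18),m)); print(o["position"],o["tool_rot"].round(3).tolist())
plan(o["position"],o["tool_rot"],G,R,5)
E
```

```text
[-18.4  16.5  90.2 -30.5  60.8 -17.5]
pred top [262.292578   230.38741689]
[ 0.49583689 -0.15374589  0.238082  ] [[-0.17, 0.981, 0.097], [0.844, 0.195, -0.5], [-0.509, -0.003, -0.861]]
0 0.2 0.2 20.1 -0.0 0.1 0.1; 0 0.1 0.2 20.1 -0.0 0.1 0.1; 0 0.1 0.2 20.1 -0.0 0.1 0.1; 0 0.1 0.2 20.1 -0.0 0.1 0.1; 0 0.0 0.2 20.1 -0.0 0.1 0.1
```

View pics/w2.png

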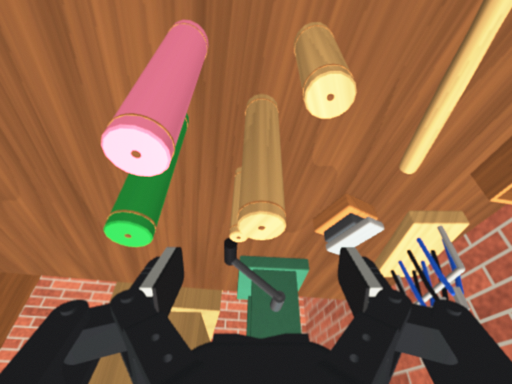

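The tall mandrel's top is at (261,227), against a prediction of (262,230), and it sits between the jaws. I'll advance and grip.

Request:
arm_command --rows "0 0.2 0.2 20 0 0.1 0.1; 0 0.1 0.2 20 0 0.1 0.1; 0 0.1 0.2 20 0 0.1 0.1; 0 0.1 0.2 20 0 0.1 0.1; 0 0 0.2 20 0 0.1 0.1"

```text
time_s: 2.62
position: [0.5072, -0.2062, 0.1522]
tool_rot: [[-0.156, 0.983, 0.096], [0.85, 0.183, -0.494], [-0.503, 0.005, -0.864]]
ft_force: [0.8, 0.5, -0.1]
grip_width: 0.0856
```

Request:
arm_command --rows "0 0 0 0 0 0 0; 0.3 0 0 0 0 0 0; 0.6 0 0 0 0 0 0; 0.8 0 0 0 0 0 0; 1 0 0 0 0 0 0" --squeeze 70

```text
time_s: 3.03
position: [0.5069, -0.2038, 0.1534]
tool_rot: [[-0.158, 0.983, 0.097], [0.849, 0.186, -0.495], [-0.504, 0.004, -0.864]]
ft_force: [-7.5, 2.1, 29.9]
grip_width: 0.0393
```

Request:
arm_command --rows "1 0 0 0 0 0 0; 1 0 0 0 0 0 0; 1 0 0 0 0 0 0; 1 0 0 0 0 0 0"

```text
time_s: 3.37
position: [0.5069, -0.2038, 0.1535]
tool_rot: [[-0.159, 0.983, 0.097], [0.849, 0.186, -0.495], [-0.505, 0.004, -0.863]]
ft_force: [-1.4, 1.2, 5.8]
grip_width: 0.0389
```

Gripped at 39 mm. Next I'll lift, then swing over to hover above the cradle with the mandrel level.

```bash
cat > place.py <<'E'
from h import *
import pickle
C=np.array([.5284,.2197,.083]); AZ=100.8
def Mplace(dz):
    a=np.radians(AZ); z=-np.array([np.cos(a),np.sin(a),0]); # gripped end toward -y
    y=np.array([-z[1],z[0],0]); y=-y; return C+[0,0,dz], np.stack([np.cross(y,z),y,z],1)
E
python3 - <<'E'
from place import *
o=readout.observe(); P,R=o["position"],o["tool_rot"]
# mandrel frame at grasp: z up, y along jaw (horizontal)
y=R[:,1]*[1,1,0]; y/=np.linalg.norm(y); z=np.array([0,0,1.]); M=np.stack([np.cross(y,z),y,z],1)
Rt=R.T@M; pt=R.T@(np.array([.506,-.202,.09])-P); pickle.dump((Rt,pt),open("g.pkl","wb"))
c,Mp=Mplace(.08); R1=Mp@Rt.T; P1=c-R1@pt
print(P1,R1.round(3).tolist(), "turn",Ro.from_matrix(R.T@R1).as_rotvec(degrees=True))
L=P+[0,0,.2]
plan(P,R,L,R,6,1); print(); plan(L,R,P1,R1,15,1)
E
```

```text
[0.53976336 0.15723252 0.16498113] [[-0.097, -0.982, -0.165], [0.495, -0.191, 0.847], [-0.863, 0.0, 0.505]] turn [174.05010463  -0.59916038  45.65751089]
1 -16.8 0.1 -28.8 -0.0 0.0 0.0; 1 -16.8 0.1 -28.8 0.0 0.0 0.0; 1 -16.8 0.1 -28.8 0.0 0.0 0.0; 1 -16.8 0.1 -28.8 0.0 0.0 0.0; 1 -16.8 0.1 -28.8 0.0 0.0 0.0
1 -16.8 0.1 -28.8 0.0 0.0 0.0

1 26.4 6.6 -0.9 11.6 -0.0 3.0; 1 26.7 4.9 -2.0 11.6 -0.0 3.0; 1 26.9 2.9 -2.8 11.6 -0.0 3.0; 1 27.0 0.9 -3.3 11.6 -0.0 3.0; 1 27.0 -1.2 -3.2 11.6 -0.0 3.0
1 26.9 -3.3 -2.8 11.6 -0.0 3.0; 1 26.7 -5.2 -2.0 11.6 -0.0 3.0; 1 26.4 -6.9 -0.8 11.6 -0.0 3.0; 1 25.9 -8.3 0.8 11.6 -0.0 3.0; 1 25.5 -9.3 2.5 11.6 -0.0 3.0
1 25.0 -9.9 4.5 11.6 -0.0 3.0; 1 24.4 -10.1 6.5 11.6 -0.0 3.0; 1 23.9 -9.9 8.5 11.6 -0.0 3.0; 1 23.4 -9.2 10.4 11.6 -0.0 3.0; 1 22.9 -8.2 12.2 11.6 -0.0 3.0
```

```bash
sed -i 's/ y=-y;//' place.py
python3 - <<'E'
from place import *
o=readout.observe(); P,R=o["position"],o["tool_rot"]
Rt,pt=pickle.load(open("g.pkl","rb"))
c,Mp=Mplace(.08); R1=Mp@Rt.T; P1=c-R1@pt
print(P1,R1.round(3).tolist(), "turn",Ro.from_matrix(R.T@R1).as_rotvec(degrees=True))
L=P+[0,0,.2]
plan(L,R,P1,R1,15,1)
E
```

```text
[0.54083043 0.15743607 0.16101887] [[-0.093, 0.983, -0.158], [0.496, 0.183, 0.849], [0.863, -0.0, -0.505]] turn [ 0.20412225 89.99953777  0.21723071]
1 26.6 6.6 -0.6 0.0 6.0 0.0; 1 26.5 6.6 2.2 0.0 6.0 0.0; 1 26.1 6.6 4.9 0.0 6.0 0.0; 1 25.5 6.6 7.6 0.0 6.0 0.0; 1 24.5 6.6 10.2 0.0 6.0 0.0
1 23.3 6.6 12.7 0.0 6.0 0.0; 1 21.9 6.6 15.1 0.0 6.0 0.0; 1 20.2 6.6 17.3 0.0 6.0 0.0; 1 18.3 6.6 19.3 0.0 6.0 0.0; 1 16.1 6.6 21.1 0.0 6.0 0.0
1 13.8 6.6 22.7 0.0 6.0 0.0; 1 11.4 6.6 24.0 0.0 6.0 0.0; 1 8.8 6.6 25.1 0.0 6.0 0.0; 1 6.2 6.6 25.8 0.0 6.0 0.0; 1 3.4 6.6 26.3 0.0 6.0 0.0
```

Request:
arm_command --rows "1 -8 0 -14 0 0 0; 1 -17 0 -29 0 0 0; 1 -18 0 -31 0 0 0; 1 -18 0 -31 0 0 0; 1 -18 0 -31 0 0 0"

```text
time_s: 3.78
position: [0.5057, -0.203, 0.3113]
tool_rot: [[-0.16, 0.982, 0.096], [0.85, 0.186, -0.493], [-0.502, 0.003, -0.865]]
ft_force: [0.6, -0.3, -1.5]
grip_width: 0.0386
```

Request:
arm_command --rows "1 -17 0 -29 0 0 0; 1 -5 0 -8 0 0 0; 1 0 0 0 0 0 0"

```text
time_s: 4.03
position: [0.5064, -0.204, 0.3554]
tool_rot: [[-0.157, 0.983, 0.1], [0.848, 0.186, -0.496], [-0.506, 0.007, -0.863]]
ft_force: [-0.6, 0.2, -1.8]
grip_width: 0.0386
```

Request:
arm_command --rows "1 26.6 6.6 -0.6 0 6 0; 1 26.5 6.6 2.2 0 6 0; 1 26.1 6.6 4.9 0 6 0; 1 25.5 6.6 7.6 0 6 0; 1 24.5 6.6 10.2 0 6 0"

```text
time_s: 4.45
position: [0.5166, -0.0821, 0.2862]
tool_rot: [[-0.185, 0.983, -0.001], [0.983, 0.185, 0.003], [0.003, -0.0, -1.0]]
ft_force: [-1.1, 0.5, -1.6]
grip_width: 0.0388
```

Request:
arm_command --rows "1 23.3 6.6 12.7 0 6 0; 1 21.9 6.6 15.1 0 6 0; 1 20.2 6.6 17.3 0 6 0; 1 18.3 6.6 19.3 0 6 0; 1 16.1 6.6 21.1 0 6 0"

```text
time_s: 4.87
position: [0.5275, 0.0382, 0.2225]
tool_rot: [[-0.159, 0.983, -0.093], [0.85, 0.184, 0.493], [0.502, -0.0, -0.865]]
ft_force: [-0.5, 0.6, -2.1]
grip_width: 0.0387
```

```bash
python3 - <<'E'
from place import *
o=readout.observe(); P,R=o["position"],o["tool_rot"]; print(P,o["q"].round(1))
Rt,pt=pickle.load(open("g.pkl","rb"))
c,Mp=Mplace(.08); R1=Mp@Rt.T; P1=c-R1@pt
plan(P,R,P1,R1,6,1)
E
```

```text
[0.52750933 0.03817961 0.2224927 ] [-20.5  25.1  79.   25.5  92.3 -33.8]
1 11.4 5.8 18.5 -0.0 4.9 0.0; 1 9.8 5.8 19.4 -0.0 4.9 0.0; 1 8.1 5.8 20.1 -0.0 4.9 0.0; 1 6.3 5.8 20.8 -0.0 4.9 0.0; 1 4.5 5.8 21.2 -0.0 4.9 0.0
1 2.7 5.8 21.5 -0.0 4.9 0.0
```

Request:
arm_command --rows "1 11.4 5.8 18.5 0 4.9 0; 1 9.8 5.8 19.4 0 4.9 0; 1 8.1 5.8 20.1 0 4.9 0; 1 6.3 5.8 20.8 0 4.9 0; 1 4.5 5.8 21.2 0 4.9 0"

```text
time_s: 5.28
position: [0.5383, 0.137, 0.1706]
tool_rot: [[-0.105, 0.983, -0.15], [0.57, 0.184, 0.801], [0.815, -0.001, -0.58]]
ft_force: [0.4, 0.3, -1.1]
grip_width: 0.0384
```

Request:
arm_command --rows "1 2.7 5.8 21.5 0 4.9 0; 1 0 0 0 0 0 0; 1 0 0 0 0 0 0; 1 0 0 0 0 0 0"

```text
time_s: 5.62
position: [0.5411, 0.1553, 0.1621]
tool_rot: [[-0.096, 0.983, -0.158], [0.505, 0.185, 0.843], [0.858, 0.002, -0.514]]
ft_force: [0.2, -0.6, -1.1]
grip_width: 0.0388
```

```bash
python3 - <<'E'
from place import *
o=readout.observe(); P,R=o["position"],o["tool_rot"]; print(P,o["q"].round(1))
Rt,pt=pickle.load(open("g.pkl","rb"))
M=R@Rt; c=P+R@pt; print("mandrel centre",c,"axis",M[:,2])
ims=[]
for n in("scene","side"):
    im=eyes.get_image(n)[:,:,::-1].copy(); cv2.imwrite(f"pics/{n}h.png",im)
    for s in(-1,1): print(n,"pred end",s,proj(n,c+s*.09*M[:,2]).round(1))
    q=proj(n,c).round().astype(int); x=max(0,min(512-130,q[0]-65)); y=max(0,q[1]-65); print(n,"crop",x,y)
    ims.append(cv2.resize(im[y:y+130,x:x+130],(390,390),interpolation=cv2.INTER_CUBIC))
cv2.imwrite("pics/hov.png",np.hstack(ims))
c1,Mp=Mplace(0); R1=Mp@Rt.T; P1=c1-R1@pt; print(P1); plan(P,R,P1,R1,5,1)
E
```

```text
[0.54109936 0.15531603 0.16205036] [-16.4  37.2  84.5  50.   93.5 -40.7]
mandrel centre [0.52856866 0.21757781 0.16335035] axis [ 0.18885461 -0.98194661  0.01071375]
scene pred end -1 [384.5  94. ]
scene pred end 1 [343.3 143.7]
scene crop 300 52
side pred end -1 [ 93.5 234.5]
side pred end 1 [170.6 187.8]
side crop 70 144
[0.54083043 0.15743607 0.08101887]
1 -13.7 0.0 8.7 -0.0 0.1 0.0; 1 -13.7 0.0 8.7 -0.0 0.1 0.0; 1 -13.7 0.0 8.6 -0.0 0.1 0.0; 1 -13.7 0.0 8.6 -0.0 0.1 0.0; 1 -13.8 0.0 8.6 -0.0 0.1 0.0
```

View pics/hov.png

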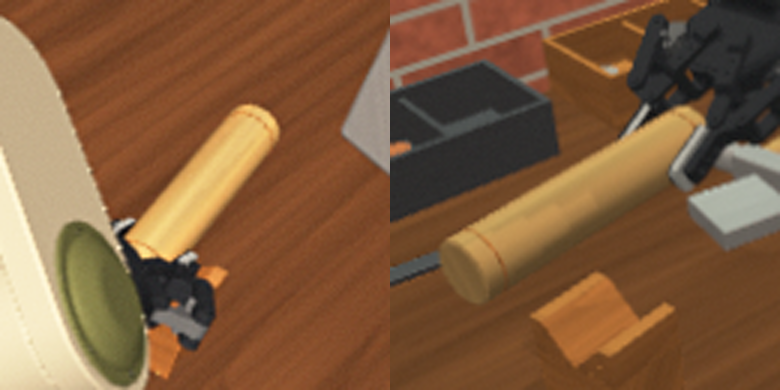

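Scene shows the mandrel's far end at about (386,92) and side shows it at about (96,234). The cradle lies below, clear of the fingers. I'll triangulate the far end, and fit the axis in the side view.

```bash
python3 - <<'E'
from place import *
def tri(a,b):
    (o1,d1),(o2,d2)=ray("scene",a),ray("side",b); A=np.stack([d1,-d2],1); s=np.linalg.lstsq(A,o2-o1,rcond=None)[0]
    p,q=o1+d1*s[0],o2+d2*s[1]; return (p+q)/2,np.linalg.norm(p-q)
print(tri((386.3,91.8),(95.7,233.9)))
o=readout.observe(); P,R=o["position"],o["tool_rot"]; Rt,pt=pickle.load(open("g.pkl","rb"))
M=R@Rt; c=P+R@pt; print("pred far",c-.09*M[:,2])
# silhouettes: predicted outline corners vs mask
for n,box in(("scene",(340,80,400,140)),("side",(82,176,180,250))):
    im=cv2.cvtColor(cv2.imread(f"pics/{n}h.png"),cv2.COLOR_BGR2HSV); a,b,x,y=box
    h=im[b:y,a:x]; m=((h[...,0]>13)&(h[...,0]<28)&(h[...,1]>60)&(h[...,2]>(150 if n=="scene" else 100))).astype(np.uint8)
    cs=max(cv2.findContours(m,0,1)[0],key=cv2.contourArea)
    pts=[]
    for t in np.linspace(0,6.28,80):
        for s in np.linspace(-.09,.04,8): pts.append(proj(n,c+M@np.array([.02*np.cos(t),.02*np.sin(t),s])))
    hull=cv2.convexHull(np.array(pts,np.float32))
    cc=cs[:,0]+[a,b]; pred=hull[:,0]
    f=lambda q,d:(q@d).max().round(1)
    for d in((1,0),(0,1),(-1,0),(0,-1),(.7,-.7),(-.7,-.7),(.7,.7),(-.7,.7)): d=np.array(d); print(n,d,"seen",f(cc,d),"pred",f(pred,d))
E
```

```text
(array([0.51024324, 0.30614055, 0.16602479]), np.float64(0.007520183872358718))
pred far [0.51191523 0.30581811 0.1632182 ]
scene [1 0] seen 392 pred 393.5
scene [0 1] seen 138 pred 136.6
scene [-1  0] seen -342 pred -347.1
scene [ 0 -1] seen -87 pred -85.7
scene [ 0.7 -0.7] seen 210.0 pred 211.1
scene [-0.7 -0.7] seen -326.2 pred -325.9
scene [0.7 0.7] seen 347.9 pred 349.0
scene [-0.7  0.7] seen -147.0 pred -152.4
side [1 0] seen 174 pred 159.8
side [0 1] seen 247 pred 244.8
side [-1  0] seen -82 pred -85.1
side [ 0 -1] seen -178 pred -188.7
side [ 0.7 -0.7] seen -4.9 pred -26.2
side [-0.7 -0.7] seen -213.5 pred -216.9
side [0.7 0.7] seen 254.8 pred 256.1
side [-0.7  0.7] seen 106.4 pred 104.3
```

Prediction and pictures agree to about 2 mm. Lowering.

Request:
arm_command --rows "1 -13.7 0 8.7 0 0.2 0; 1 -13.7 0 8.7 0 0.2 0; 1 -13.7 0 8.7 0 0.1 0; 1 -13.7 0 8.7 0 0 0; 1 0 0 0 0 0 0"

```text
time_s: 6.13
position: [0.5405, 0.1574, 0.0958]
tool_rot: [[-0.093, 0.983, -0.16], [0.496, 0.185, 0.848], [0.863, -0.0, -0.505]]
ft_force: [-0.2, 0.0, -2.5]
grip_width: 0.0385
```

Request:
arm_command --rows "1 -4 0 2.5 0 0 0; 1 -3.5 0 2 0 0 0; 1 0 0 0 0 0 0; 1 0 0 0 0 0 0"

```text
time_s: 6.47
position: [0.5412, 0.1578, 0.0892]
tool_rot: [[-0.096, 0.983, -0.158], [0.496, 0.185, 0.849], [0.863, 0.003, -0.505]]
ft_force: [0.9, 0.6, -2.2]
grip_width: 0.0388
```

```bash
python3 - <<'E'
from place import *
o=readout.observe(); P,R=o["position"],o["tool_rot"]; print(P,o["q"].round(1),o["ft_force"])
Rt,pt=pickle.load(open("g.pkl","rb"))
M=R@Rt; c=P+R@pt; print("mandrel centre",c,"axis",M[:,2])
c1,Mp=Mplace(0); R1=Mp@Rt.T; P1=c1-R1@pt; plan(P,R,P1,R1,3,1)
E
```

```text
[0.54124267 0.15781417 0.08918998] [-16.2  43.7  87.2  50.4  87.9 -47.8] [ 0.87824481  0.56718195 -2.15743309]
mandrel centre [0.52869962 0.2200566  0.09113658] axis [ 1.89049905e-01 -9.81967346e-01  5.14352905e-04]
1 -2.4 -0.2 1.3 0.0 0.0 0.1; 1 -2.4 -0.2 1.3 0.0 0.0 0.1; 1 -2.4 -0.2 1.3 0.0 0.0 0.1
```

Request:
arm_command --rows "1 -2.5 0 1.5 0 0 0; 1 -1.7 0 1 0 0 0; 1 0 0 0 0 0 0; 1 0 0 0 0 0 0"

```text
time_s: 6.8
position: [0.541, 0.158, 0.0837]
tool_rot: [[-0.096, 0.983, -0.159], [0.495, 0.185, 0.849], [0.863, 0.002, -0.504]]
ft_force: [0.8, -0.7, -1.4]
grip_width: 0.0382
```

Request:
arm_command --rows "1 -1 0 0.6 0 0 0; 1 -0.9 0 0.5 0 0 0; 1 0 0 0 0 0 0; 1 0 0 0 0 0 0"

```text
time_s: 7.13
position: [0.541, 0.158, 0.0819]
tool_rot: [[-0.096, 0.983, -0.159], [0.495, 0.186, 0.849], [0.864, 0.003, -0.504]]
ft_force: [-1.2, -0.9, 2.8]
grip_width: 0.0389
```

Contact is starting. A touch more, then open.

Request:
arm_command --rows "1 -0.5 0 0.3 0 0 0; 1 0 0 0 0 0 0; 0.5 0 0 0 0 0 0; 0.4 0 0 0 0 0 0; 0.2 0 0 0 0 0 0" --squeeze 20

```text
time_s: 7.55
position: [0.5411, 0.158, 0.0808]
tool_rot: [[-0.095, 0.983, -0.159], [0.496, 0.185, 0.849], [0.863, 0.002, -0.505]]
ft_force: [-0.5, 1.1, -0.7]
grip_width: 0.062
```

Request:
arm_command --rows "0 0 0 0 0 0 0; 0 0 0 0 0 0 0; 0 0 0 0 0 0 0; 0 0 0 0 0 0 0"

```text
time_s: 7.88
position: [0.541, 0.158, 0.0809]
tool_rot: [[-0.096, 0.983, -0.159], [0.495, 0.185, 0.849], [0.863, 0.002, -0.505]]
ft_force: [0.9, 0.2, 0.9]
grip_width: 0.0854
```

```bash
python3 - <<'E'
from place import *
o=readout.observe(); print(o["position"],o["ft_force"],o["grip_width"])
im=[eyes.get_image("wrist")[:,:,::-1],eyes.get_image("side")[:,:,::-1]]
cv2.imwrite("pics/rel.png",cv2.resize(np.hstack([im[0],im[1]]),(800,300),interpolation=cv2.INTER_AREA))
E
```

```text
[0.54104445 0.15798525 0.08088393] [0.89949823 0.2190914  0.94992234] 0.0853662583506206
```

View pics/rel.png

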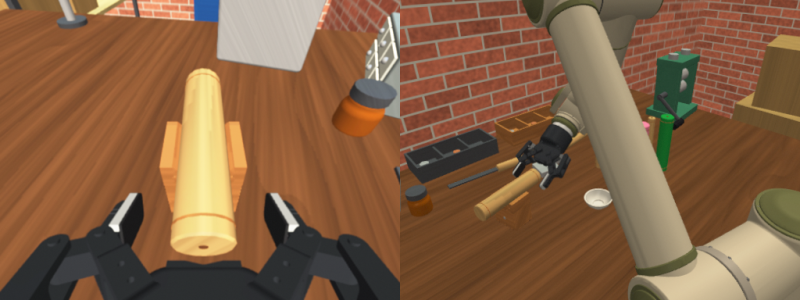

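The mandrel is seated in the groove, with the fingers clear on both sides. I'll back out along the tool axis, then rise.

Request:
arm_command --rows "0 0 0 -10 0 0 0; 0 0 0 -20 0 0 0; 0 0 0 -25 0 0 0; 0 0 0 -25 0 0 0; 0 0 0 -15 0 0 0"

```text
time_s: 8.4
position: [0.5569, 0.0748, 0.1303]
tool_rot: [[-0.097, 0.983, -0.157], [0.497, 0.184, 0.848], [0.863, 0.004, -0.506]]
ft_force: [0.4, -0.8, 0.2]
grip_width: 0.0852
```

Request:
arm_command --rows "0 20 0 -12 0 0 0; 0 28 0 -16 0 -4 0; 0 28 0 -16 0 -4 0; 0 25 0 -15 0 -4 0; 0 0 0 0 0 0 0"

```text
time_s: 8.82
position: [0.5556, 0.0839, 0.2527]
tool_rot: [[-0.137, 0.982, -0.127], [0.666, 0.187, 0.722], [0.733, 0.015, -0.68]]
ft_force: [-0.4, -0.6, 0.4]
grip_width: 0.0857
```

```bash
python3 - <<'E'
from place import *
o=readout.observe(); print(o["position"],o["q"].round(0),o["time_s"])
m=eyes.camera_model("wrist"); im=[eyes.get_image(n)[:,:,::-1] for n in("wrist","scene","side")]
for n,i in zip(("wf","sf","df"),im): cv2.imwrite(f"pics/{n}.png",i)
pickle.dump(m,open("wf.pkl","wb"))
A=np.array([np.cos(np.radians(AZ)),np.sin(np.radians(AZ)),0])
for s in(-.09,.09): print([proj("wrist",C+s*A,m).round(1),proj("scene",C+s*A).round(1),proj("side",C+s*A).round(1)])
cv2.imwrite("pics/fin.png",np.hstack([im[0][:,60:450],im[2][100:350,60:350].copy().repeat(1,0) if 0 else cv2.resize(im[2][130:322,60:265],(410,384))]))
E
```

```text
[0.55557323 0.08391651 0.2527143 ] [-20.  29.  74.  40. 102. -32.] 8.8167
[array([257.8, 261.3]), array([335.9, 167.2]), array([173.5, 223.4])]
[array([258.2, 140.8]), array([375.1, 118.5]), array([101.4, 273.1])]
```

View pics/fin.png

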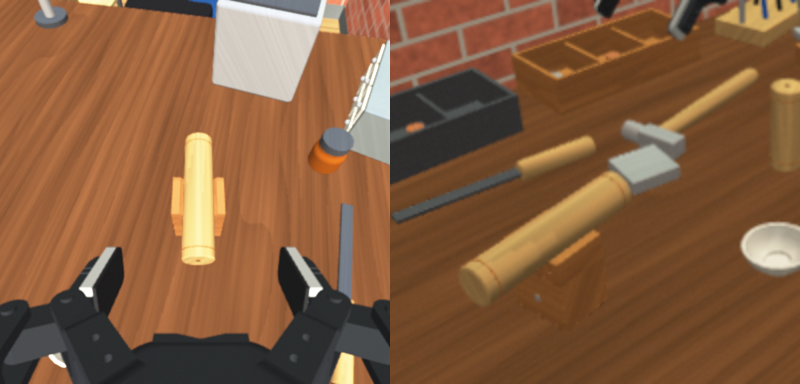

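View pics/sf.png

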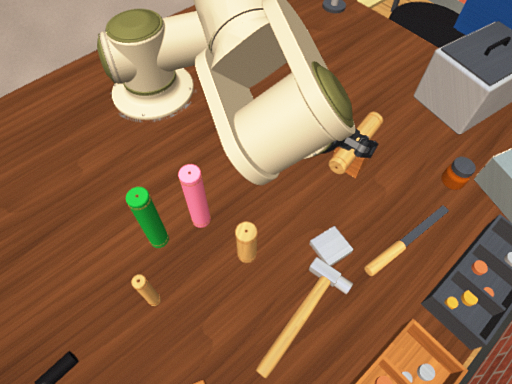

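Wrist view: the mandrel's ends are at about (258,260) and (258,139), against predictions of (258,261) and (258,141). In the side view the far end is about 3 px from prediction (roughly 5 mm, within tolerance). Scene view: the short mandrel's top is at (246,231) and the thin one's at (139,282), both unmoved. Handing in.

```bash
python3 -c "
from rig import env; print(env.close_job())"
```

```text
the job is handed in; nothing more can be done
None
```

The tall mandrel is lying in the V cradle's groove, let go, and the job was handed in at about 9 s on the robot's clock; no verdict was reported. I gripped it near its top with the tool leaning, swung it level, lowered it until I felt contact (about 3 N), opened the jaws and backed clear.

- **Seating:** the wrist camera put both mandrel ends within about 2 px of where a centred, level mandrel should show. The side camera put the far end about 3 px off, which I take as roughly 5 mm and within the 20 mm allowed.
- **Shorter mandrels:** in the last scene picture both stood at the same pixels as at the start.
- **Disagreement:** at the hover, the two-view fix on the mandrel's far end had its rays miss by 7.5 mm. The averaged point was still within about 3 mm of prediction, so I went ahead.
- **Clearance:** after the last move the arm was clear of everything, with the force reading under 1 N.

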